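# Clamp a power module in a board holder with its ball knob

## Task

Lift the power module with the teal finned heat sink off the bench and set it down gently and flat between the open jaws of the board holder, lined up with them. Then turn the smooth red ball knob clockwise until the moving jaw has pushed the module along to the stop and clamps it firmly there, never squeezing it with more than 25 newtons, and let go. Work the jaw only by its knob and leave the other things on the bench where they are.

Things in the scene. Friction and masses are not known exactly. Their poses are not given: they have to be found in the camera images.
- module: Power module, 0.19 to 0.35 kg: black base 50 x 80 x 24 mm (x, y, z) with a teal finned heat sink 44 x 64 mm (x, y) on it, its fins along y, up to 70 mm above the underside. Origin: centre of the underside; z up. Grip the heat sink across its 44 mm width (x). It belongs in the holder with its y along the holder's y (either way round), standing on the holder's plate.
- holder: Grey board holder fixed to the bench: plate 110 x 330 x 12 mm (x, y, z). Origin: centre of the underside, on the bench; z up. Along its +y, in order: blue gearbox (y -160 to -96 mm, 62 mm wide, top at z 52) with the ball knob on top, the moving jaw, the free place for the module on the plate, and the stop. Jaw and stop faces are 46 mm wide, centred on x = 0.
- seat (a point): Middle of the free place on the plate's top, at holder x 0, y 4, z 12 mm; axes as the holder's. A module set down centred here, its y along the holder's y, is clear of jaw and stop by 16 mm or more. The stop (aluminium, 80 x 20 mm, 34 mm above the plate, black rubber face) is locked somewhere in its slots: its face lies at holder y = 60 to 74 mm, not reported.
- jaw: Moving jaw: aluminium block with black rubber face pad, 36 mm above the plate; slides along holder +y. Origin: at the unloaded pad's face, on the plate's top, axes as the holder's; starts open at y = -52 mm. 20 mm travel per rad of the knob. The pad gives 1 mm per 5 N: with the module at the stop, force climbs 100 N per rad. Let go, it eases to 5 to 8 N, kept by friction.
- knob_ball (a point): Centre of the knob's smooth, slippery red ball, 50 mm across, on a 14 mm upright stem; at holder x 0, y -128, z 90 mm, 38 mm above the gearbox. It turns about the vertical through this point; a white dot marks its turn. Fingers slip off unless they close on its middle, level with the centre; grip with about 40 N. Two part turns or more are needed.
- knob (a joint): Turn of the ball knob in rad: 0 open, grows clockwise seen from above (closing the jaw), at most 3.0. The module meets the stop somewhere between 1.6 and 2.3 rad. While turning, the free knob takes 0.17 N m and each newton of jaw force adds 0.020 N m (12 N: 0.41). Held still, friction relaxes and less is felt, about 0.1 N m under 0.020 x force. Pushing the module along takes up to 3 N.
- fan: Black axial fan standing on edge on a foot, 100 mm across, 105 mm high; bystander. Origin: centre of the underside.
- mouse: Black computer mouse, 105 x 60 x 33 mm; bystander. Origin: centre of the underside.
- screwdriver: Screwdriver lying on the bench; bystander.
- screw_jar: Small jar of screws, 52 mm wide, 70 mm high; bystander. Origin: centre of the underside.
Mind the look-alikes: they are no part of the job. What is shaped like the module but blue or brown is not meant.

How it is judged:
By the outcome, as a careful person would: the job done as asked, in the order asked, and still so for the second after the job is handed in, with the robot touching nothing.
It also fails if it takes over 72 s, if anything falls off the work surface, if the arm or the gripper's body presses on something with over 40 N, if the wrist force passes 120 N, or if a joint passes its speed limit or range.

## Robot

A 6-joint arm with a two-finger parallel gripper is mounted at the origin on the work surface. World frame = base frame: x ahead of the robot, y to its left, z up, the work surface at z = 0. Lengths are in mm, angles in rad, forces in N, time in s.
With the tool pointing down it reaches from about 250 to 850 mm from the base axis. Payload 12.5 kg.
Tool frame: the origin (TCP) lies at the very end of the fingers, on their centre line; the grasp point (between the pads) lies 19 mm behind it; z points along the fingers, y is the line along which they close (so a half turn about z gives the same grasp; the last joint's range is limited). The gripper opens to 93 mm and grips with 3 to 60 N. Pads are 15 mm wide; open, the fingers measure 128 mm over their backs; the gripper's body (75 mm by 188 mm) begins 65 mm behind the grasp point.
Start: joints at [-1.272, 0.351, 1.652, -0, 1.139, -0.085], TCP at [205.963, -509.964, 218.633] pointing down, gripper open.
Joint ranges: [-2.75, 2.75], [-0.79, 2.1], [0.01, 2.65], [-1.57, 4.71], [0.07, 3.14], [-2.87, 2.87]. Speed limits (rad/s): [2.22, 2.22, 2.79, 3.14, 3.14, 3.14].

## Interface

Orientations are given as a rotation vector (axis times angle).
In Python, from workcell import env gives the robot as it stands. The module is installed in compiled form; this text tells all that it offers.
- The arm moves only by the tool send_rows, never from a script. Its argument "targets" is a list of rows, each an object with "translation": the shift along the tool's x, y, z in units of 30 mm (1.0 is 30 mm), a list of three; "dr": the turn, a rotation vector about the tool's x, y, z in units of 8 degrees (1.0 is 8 degrees), a list of three; "gripper": the finger opening in mm, from 0 to 93. A call has exactly 10 rows; each row is the pose to reach, as a shift and turn from the pose commanded when the call began, along the tool's axes at that moment; what a row does not reach only later rows make up. A row lasts 1/10 s, in which the tool goes at most 50 mm and 8.59 degrees, less where a joint would pass 70% of its speed; a pose out of reach is approached as far as the arm can. A call with a gripper value outside its range is refused whole. The fingers move at their own pace and stop on an object; the grip force is fixed at half the most. Time passes only in rows, so rows that repeat a pose let the fingers close, or fill a call up. It gives the time, the measured TCP pose, the force, the opening and the grip force at its end, in the units of the state.
- env.get_obs(): the state, without advancing time (a new reading comes with each control period).
- env.capture(name): name is "scene" or "top"; returns the picture (384x512x3 uint8, red, green, blue); there is no depth.
- env.calibration(name): a dict with "mtx" (3x3 intrinsics, pixels), "rvec" (rotation vector, rad) and "tvec" (3), from world to camera coordinates, as OpenCV has them. Camera axes: x right, y down, z forward; pixel columns grow to the right and rows downward; lengths in mm; the calibration is good to about 2 mm. A picture is of the moment at which its call begins. calibration takes no time and is no camera call.
- env.hand_in(): hands the job in; it is judged then, once.
The state is a dict: "time": time; "joint_pos": joint angles; "joint_velocities": joint speeds; "joint_efforts": joint torques, N m; "tool_pos": TCP position; "eef_rot": TCP orientation; "ft_force": force on the tool from outside, world axes, zero at the start; "moment": the same for the moment, N m; "width": opening from 0.0 (shut) to 1.0 (fully open); "grasp_force": force on a finger pad.
Only numpy, scipy, OpenCV 4.12 (cv2) and the standard library are available. Lean on these libraries where they do the work, as an engineer would, in place of code of your own. Each camera call takes 0.05 s, during which the arm holds its last target. There are 200 camera calls.

## Working session

There is one attempt and no reset: what is moved stays moved. The work goes in short steps, Python scripts to look and compute and a tool call to move; the robot and the scene stay as the last step left them, time stands still between calls to the robot, and variables do not carry over. Pictures are saved under pics/ and viewed, at most 10 in all, crops included, and the job is handed in when it is done.

Besides the shell and the picture viewer there is one more tool, called after "Request:" by a JSON object that holds its "fn" and its "kwargs", one argument or row to a line. send_rows: Moves the arm, as the interface text tells. Its arguments: {"type":"object","properties":{"targets":{"type":"array"}},"required":["targets"]}

```bash
mkdir -p pics; python3 - <<'E'
from workcell import env
import cv2,json
for n in("scene","top"):
    im=env.capture(n); cv2.imwrite(f"pics/{n}0.png",cv2.resize(im[:,:,::-1],(800,600),interpolation=cv2.INTER_CUBIC))
    c=env.calibration(n);print(n,c)
print(env.get_obs())
E
```

```text
scene {'mtx': array([[387.67651188,   0.        , 250.51426942],
       [  0.        , 387.67651188, 187.89667501],
       [  0.        ,   0.        ,   1.        ]]), 'rvec': array([ 0.8815671 ,  2.5905358 , -0.99802994]), 'tvec': array([ 382.81958864, -255.72588722, 1403.67035025])}
top {'mtx': array([[395.32626851,   0.        , 255.66797979],
       [  0.        , 395.32626851, 189.2796176 ],
       [  0.        ,   0.        ,   1.        ]]), 'rvec': array([ 2.14909993, -2.10124706,  0.21840571]), 'tvec': array([ 73.52535212, 544.6707681 , 841.42189103])}
{'time': 0.1, 'joint_pos': array([-1.27160157e+00,  3.51185914e-01,  1.65236004e+00, -1.61370846e-05,
        1.13913215e+00, -8.46162946e-02]), 'joint_velocities': array([-0.0005502 , -0.00102215, -0.00087077,  0.00077042,  0.00064074,
       -0.00019723]), 'joint_efforts': array([ 1.05974454e-03, -4.98028636e+01, -2.85702592e+01,  7.00737513e-02,
        2.38687545e-02,  7.30040028e-08]), 'tool_pos': array([ 205.86803757, -509.67198251,  218.15334243]), 'eef_rot': array([-3.08286121e+00, -5.99000173e-01,  2.05395292e-04]), 'ft_force': array([ 0.41987932, -0.1145258 ,  0.60705072]), 'moment': array([ 0.04228402, -0.01630971, -0.06276276]), 'grasp_force': 0.0, 'width': 0.9981181897630172}
```

View pics/top0.png

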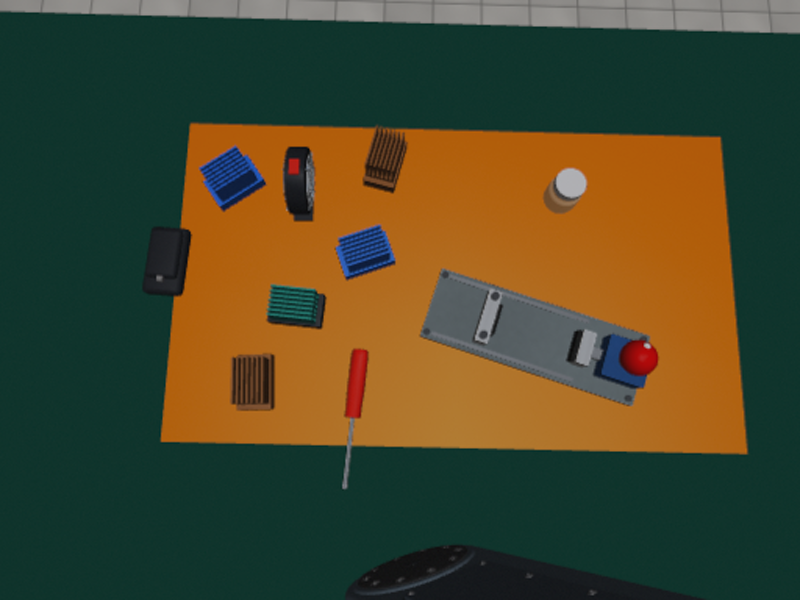

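View pics/scene0.png

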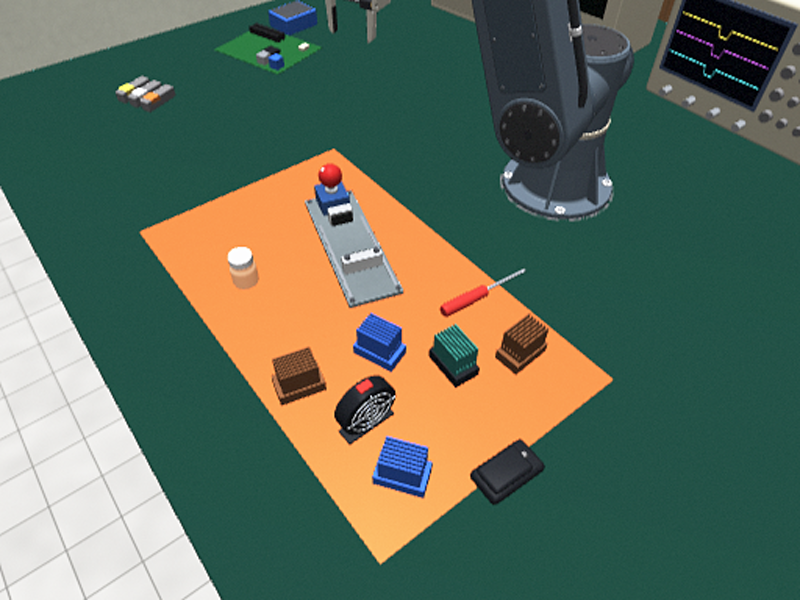

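The top view shows the teal module at (296,305). The holder's corners are near (445,270), (421,335) and (632,403), and the ball is at (639,357). I'll enlarge these areas to read points.

```bash
cat > h.py <<'E'
from workcell import env
import cv2,numpy as np
from scipy.optimize import least_squares
from scipy.spatial.transform import Rotation as R
def proj(n,P):
    c=env.calibration(n);return cv2.projectPoints(np.array(P,float).reshape(-1,1,3),c["rvec"],c["tvec"],c["mtx"],None)[0].reshape(-1,2)
def ray(n,uv,z):
    c=env.calibration(n);Rm=cv2.Rodrigues(c["rvec"])[0];d=Rm.T@np.linalg.inv(c["mtx"])@[uv[0],uv[1],1];C=-Rm.T@c["tvec"];return C+d*(z-C[2])/d[2]
def crop(n,x0,y0,w,h,s,f):
    im=env.capture(n)[:,:,::-1]; im=cv2.resize(im[y0:y0+h,x0:x0+w],(w*s,h*s),interpolation=cv2.INTER_CUBIC)
    for k in range(0,w,10): cv2.putText(im,str(x0+k),(k*s,8),0,.3,(255,255,255),1); cv2.line(im,(k*s,10),(k*s,14),(255,255,255),1)
    for k in range(0,h,10): cv2.putText(im,str(y0+k),(0,k*s+3),0,.3,(255,255,255),1); cv2.line(im,(20,k*s),(24,k*s),(255,255,255),1)
    if f: cv2.imwrite(f,im)
    return im
E
python3 - <<'E'
from h import *
crop("top",264,165,160,100,5,"pics/t_hold.png")
a=crop("top",165,175,50,40,8,None);b=crop("scene",270,200,50,50,8,None)
im=np.zeros((400,800,3),np.uint8);im[:320,:400]=a;im[:400,400:]=b
cv2.imwrite("pics/mod.png",im)
E
```

```text
(no output)
```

View pics/t_hold.png

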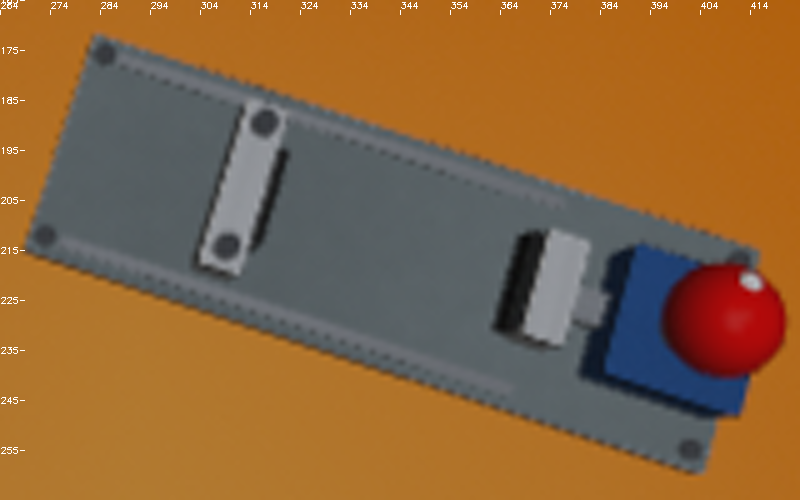

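View pics/mod.png

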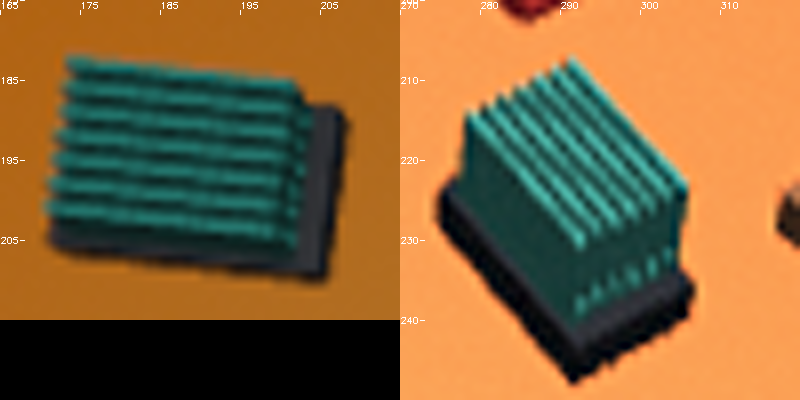

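The enlarged crops give these pixels. Holder corners in the top view: (283.0,172.2), (269.4,215.4), (415.6,215.0), (404.6,259.6), with the ball at (408.8,229). Heat sink top corners: (173.5,182.1), (170.9,201.3), (202.1,185.4), (199.5,204.1) in the top view, and (291.5,207.3), (278.5,214.1), (292.8,231), (306,223.1) in the scene view. Next I'll fit the poses.

```bash
cat > fit.py <<'E'
from h import *
def fit(obs,x0,free_cam=False):
    # obs: (cam,[local],uv); pose x,y,yaw
    def res(p):
        c,s=np.cos(p[2]),np.sin(p[2]);r=[]
        for n,l,uv in obs:
            P=[p[0]+c*l[0]-s*l[1],p[1]+s*l[0]+c*l[1],l[2]];r+=list(proj(n,[P])[0]-uv)
        return np.array(r)
    s=least_squares(res,x0,x_scale=[10,10,.1],loss="soft_l1");return s.x,res(s.x).reshape(-1,2).round(1)
E
python3 - <<'E'
from fit import *
A,B,C,D=[ray("top",u,12) for u in((283,172.2),(269.4,215.4),(415.6,215),(404.6,259.6))]
print([p.round(1) for p in(A,B,C,D)],[np.linalg.norm(q) for q in(A-B,A-C,B-D,C-D)])
yv=(A+B-C-D)[:2];yaw=np.arctan2(-yv[0],yv[1]);c0=(A+B+C+D)[:2]/4
xh=np.array([np.cos(yaw),np.sin(yaw)])
sg=1 if (A-B)[:2]@xh>0 else -1
ho=[("top",(sg*55,165,12),(283,172.2)),("top",(-sg*55,165,12),(269.4,215.4)),("top",(sg*55,-165,12),(415.6,215)),("top",(-sg*55,-165,12),(404.6,259.6)),("top",(0,-128,90),(408.8,229))]
hs=[("scene",(sg*55,165,12),(224.6,195.8)),("scene",(-sg*55,165,12),(257.3,186.2)),("scene",(0,-128,90),(211.2,112.6))]
for o in(ho,hs,ho+hs): print("holder",*fit(o,[*c0,yaw]))
T=[(173.5,182.1),(170.9,201.25),(202.1,185.4),(199.5,204.1)]
print("sink",[ray("top",u,70).round(1) for u in T])
S=[(291.5,207.25),(278.5,214.1),(292.75,231),(306,223.1)]
print("sinkS",[ray("scene",u,70).round(1) for u in S])
E
```

```text
[array([593.8,  21. ,  12. ]), array([489.4,  52. ,  12. ]), array([ 498.2, -291.3,   12. ]), array([ 394.4, -260.1,   12. ])] [np.float64(108.93671043468251), np.float64(326.6668364409825), np.float64(326.19537833207875), np.float64(108.39808086668994)]
holder [ 4.94064579e+02 -1.19612545e+02 -2.95011709e-01] [[-0.5 -0.4]
 [-1.  -0. ]
 [ 0.9 -0.2]
 [ 0.6  0.4]
 [-0.1  0.1]]
holder [ 4.99640111e+02 -1.17233245e+02 -2.99748254e-01] [[-1.  -0.1]
 [ 1.2 -0.2]
 [-0.   0.2]]
holder [ 4.95035293e+02 -1.19481457e+02 -2.98325203e-01] [[-0.4 -0.9]
 [-1.  -0.7]
 [ 0.8 -0.4]
 [ 0.4  0.2]
 [-0.2 -0.2]
 [-0.1 -1.2]
 [ 2.  -1.3]
 [ 0.7 -0.6]]
sink [array([551.2, 268.3,  70. ]), array([508.2, 271.4,  70. ]), array([545.3, 204.7,  70. ]), array([503.3, 208.5,  70. ])]
sinkS [array([507.1, 211.4,  70. ]), array([549.5, 208. ,  70. ]), array([556.1, 271.4,  70. ]), array([512.5, 273.6,  70. ])]
```

```bash
cat >> h.py <<'E'
def goto(x,y,z,th):
    "units for a move to TCP x,y,z with tool y at world angle th (mod pi), tool down"
    o=env.get_obs();Rc=R.from_rotvec(o["eef_rot"]);p=np.array(o["tool_pos"])
    t=Rc.inv().apply(np.array([x,y,z])-p)/30
    best=[]
    for a in(th,th+np.pi):
        Rt=R.from_matrix(np.array([[-np.sin(a),np.cos(a),0],[np.cos(a),np.sin(a),0],[0,0,-1]]).T)
        # columns tool x,y,z
        M=np.column_stack([[-np.sin(a),np.cos(a),0],[np.cos(a),np.sin(a),0],[0,0,-1]])
        best.append((Rc.inv()*R.from_matrix(M)).as_rotvec(degrees=True)/8)
    best.sort(key=np.linalg.norm)
    print("t",t.round(3),"dr",best[0].round(3),"alt",best[1].round(2),"J6",o["joint_pos"][5].round(3),"time",round(o["time"],2))
E
sed -i '/Rt=R.from/d;/# columns/d' h.py
python3 - <<'E'
from h import *
goto(529,239.5,180,-.092)
for n in("scene","top"):
    c=env.calibration(n);print(n,(-cv2.Rodrigues(c["rvec"])[0].T@c["tvec"]).round())
E
```

```text
t [ 19.339 -19.128   1.29 ] dr [-3.000e-03 -2.000e-03 -7.842e+00] alt [-0.    0.   14.66] J6 -0.085 time 0.25
scene [990. 665. 872.]
top [371.  94. 929.]
```

Request:
{"fn": "send_rows", "kwargs": {
  "targets": [
    {"translation": [1,-1,0.1],"dr": [0,0,-0.5],"gripper": 93},
    {"translation": [2.1,-2.1,0.2],"dr": [0,0,-1],"gripper": 93},
    {"translation": [3.2,-3.2,0.3],"dr": [0,0,-1.5],"gripper": 93},
    {"translation": [4.3,-4.3,0.4],"dr": [0,0,-2],"gripper": 93},
    {"translation": [5.4,-5.4,0.5],"dr": [0,0,-2.5],"gripper": 93},
    {"translation": [6.5,-6.5,0.6],"dr": [0,0,-3],"gripper": 93},
    {"translation": [7.6,-7.6,0.7],"dr": [0,0,-3.5],"gripper": 93},
    {"translation": [8.7,-8.7,0.8],"dr": [0,0,-4],"gripper": 93},
    {"translation": [9.8,-9.8,0.8],"dr": [0,0,-4.5],"gripper": 93},
    {"translation": [10.9,-10.9,0.8],"dr": [0,0,-5],"gripper": 93}
  ]
}}

```text
time: 1.25
tool_pos: [387.1, -82.5, 194.8]
eef_rot: [2.69, 1.621, 0.001]
ft_force: [0.6, -1.2, 0.3]
width: 1.002
grasp_force: 0.0
```

```bash
python3 -c "
from h import *
goto(529,239.5,180,-.092)"
```

```text
t [11.698 -0.833  0.494] dr [ 0.004  0.    -2.823] alt [ 0.000e+00 -1.000e-02  1.968e+01] J6 0.159 time 1.25
```

Request:
{"fn": "send_rows", "kwargs": {
  "targets": [
    {"translation": [1.5,-0.1,0.1],"dr": [0,0,-0.5],"gripper": 93},
    {"translation": [3,-0.2,0.2],"dr": [0,0,-1],"gripper": 93},
    {"translation": [4.5,-0.3,0.3],"dr": [0,0,-1.5],"gripper": 93},
    {"translation": [6,-0.4,0.4],"dr": [0,0,-2],"gripper": 93},
    {"translation": [7.5,-0.5,0.5],"dr": [0,0,-2.5],"gripper": 93},
    {"translation": [9,-0.6,0.5],"dr": [0,0,-2.82],"gripper": 93},
    {"translation": [10.3,-0.73,0.5],"dr": [0,0,-2.82],"gripper": 93},
    {"translation": [11.2,-0.8,0.5],"dr": [0,0,-2.82],"gripper": 93},
    {"translation": [11.7,-0.83,0.5],"dr": [0,0,-2.82],"gripper": 93},
    {"translation": [11.7,-0.83,0.5],"dr": [0,0,-2.82],"gripper": 93}
  ]
}}

```text
time: 2.25
tool_pos: [529.8, 238.6, 179.2]
eef_rot: [-2.323, -2.115, 0.0]
ft_force: [0.4, -0.6, 0.0]
width: 0.998
grasp_force: 0.0
```

```bash
python3 - <<'E'
from h import *
goto(529,239.5,31,-.092)
o=env.get_obs();Rm=R.from_rotvec(o["eef_rot"]).as_matrix();p=o["tool_pos"];print(p,Rm.round(3))
y=Rm[:,1]
P=[p,p+y*46.5,p-y*46.5,p+y*64,p-y*64];print(proj("scene",P).round(1),proj("top",P).round(1))
a=crop("scene",230,120,100,130,4,None);b=crop("top",110,120,100,130,4,None)
cv2.imwrite("pics/hover.png",np.hstack([a,b]))
E
```

```text
t [ 0.027 -0.029  4.941] dr [-0.001 -0.    -0.01 ] alt [-0.    0.   22.49] J6 0.436 time 2.25
[529.7985463  238.61594093 179.24341441] [[ 0.093  0.996 -0.   ]
 [ 0.996 -0.093  0.   ]
 [ 0.    -0.    -1.   ]]
[[295.4 189.8]
 [279.5 197.7]
 [310.8 182.2]
 [273.3 200.8]
 [316.4 179.4]] [[177.5 181.5]
 [181.1 158.4]
 [173.8 205.1]
 [182.4 149.9]
 [172.4 214.1]]
```

View pics/hover.png

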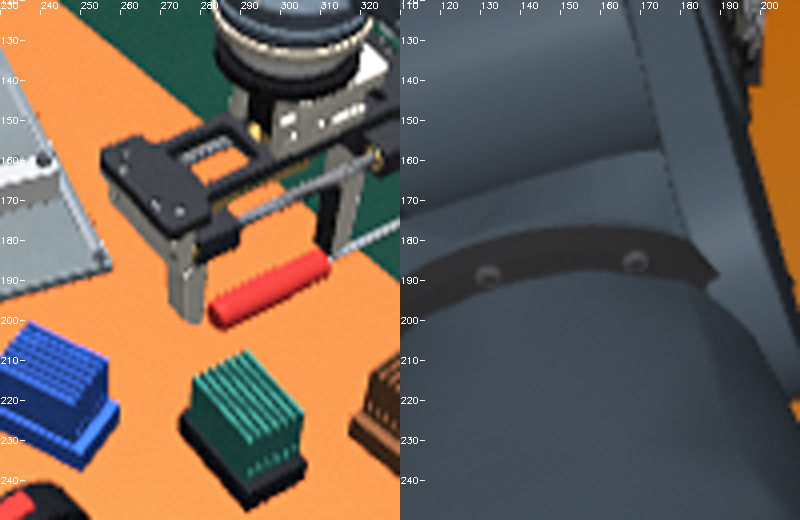

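The scene crop shows the finger tips at about (277,200) and (312,182), within a pixel of the projection. The module sits squarely below, so I'll descend and grip.

Request:
{"fn": "send_rows", "kwargs": {
  "targets": [
    {"translation": [0,0,0.8],"dr": [0,0,0],"gripper": 93},
    {"translation": [0,0,1.8],"dr": [0,0,0],"gripper": 93},
    {"translation": [0,0,2.8],"dr": [0,0,0],"gripper": 93},
    {"translation": [0,0,3.6],"dr": [0,0,0],"gripper": 93},
    {"translation": [0,0,4.2],"dr": [0,0,0],"gripper": 93},
    {"translation": [0,0,4.6],"dr": [0,0,0],"gripper": 93},
    {"translation": [0,0,4.8],"dr": [0,0,0],"gripper": 93},
    {"translation": [0,0,4.9],"dr": [0,0,0],"gripper": 80},
    {"translation": [0,0,4.9],"dr": [0,0,0],"gripper": 60},
    {"translation": [0,0,4.9],"dr": [0,0,0],"gripper": 50}
  ]
}}

```text
time: 3.35
tool_pos: [530.0, 237.4, 33.3]
eef_rot: [2.324, 2.113, 0.002]
ft_force: [0.4, -0.0, -0.4]
width: 0.791
grasp_force: 0.0
```

Request:
{"fn": "send_rows", "kwargs": {
  "targets": [
    {"translation": [0,0,0],"dr": [0,0,0],"gripper": 46},
    {"translation": [0,0,0],"dr": [0,0,0],"gripper": 42},
    {"translation": [0,0,0],"dr": [0,0,0],"gripper": 38},
    {"translation": [0,0,0],"dr": [0,0,0],"gripper": 30},
    {"translation": [0,0,0],"dr": [0,0,0],"gripper": 30},
    {"translation": [0,0,0],"dr": [0,0,0],"gripper": 30},
    {"translation": [0,0,0],"dr": [0,0,0],"gripper": 30},
    {"translation": [0,0,0],"dr": [0,0,0],"gripper": 30},
    {"translation": [0,0,0],"dr": [0,0,0],"gripper": 30},
    {"translation": [0,0,0],"dr": [0,0,0],"gripper": 30}
  ]
}}

```text
time: 4.35
tool_pos: [529.6, 237.3, 32.8]
eef_rot: [-2.324, -2.113, 0.0]
ft_force: [-2.3, -0.7, 5.0]
width: 0.469
grasp_force: 30.0
```

Request:
{"fn": "send_rows", "kwargs": {
  "targets": [
    {"translation": [0,0,-0.2],"dr": [0,0,0],"gripper": 30},
    {"translation": [0,0,-0.5],"dr": [0,0,0],"gripper": 30},
    {"translation": [0,0,-1],"dr": [0,0,0],"gripper": 30},
    {"translation": [0,0,-1.6],"dr": [0,0,0],"gripper": 30},
    {"translation": [0,0,-2.2],"dr": [0,0,0],"gripper": 30},
    {"translation": [0,0,-2.8],"dr": [0,0,0],"gripper": 30},
    {"translation": [0,0,-3.3],"dr": [0,0,0],"gripper": 30},
    {"translation": [0,0,-3.6],"dr": [0,0,0],"gripper": 30},
    {"translation": [0,0,-3.7],"dr": [0,0,0],"gripper": 30},
    {"translation": [0,0,-3.7],"dr": [0,0,0],"gripper": 30}
  ]
}}

```text
time: 5.35
tool_pos: [529.6, 237.3, 143.9]
eef_rot: [2.324, 2.113, 0.001]
ft_force: [-0.2, 0.6, -2.9]
width: 0.471
grasp_force: 30.0
```

```bash
python3 -c "
from h import *
goto(498.6,-114.5,143,-.297);o=env.get_obs();print(o['ft_force'],o['moment'],o['width'])"
```

```text
t [-11.771   0.085   0.028] dr [ 0.002 -0.002  1.446] alt [  0.     0.   -21.05] J6 0.436 time 5.35
[-0.16633399  0.62348096 -2.89823383] [-0.05082038 -0.08664698  0.01625106] 0.47137629721071367
```

Request:
{"fn": "send_rows", "kwargs": {
  "targets": [
    {"translation": [-0.5,0,0],"dr": [0,0,0.1],"gripper": 30},
    {"translation": [-1.5,0,0],"dr": [0,0,0.2],"gripper": 30},
    {"translation": [-2.9,0,0],"dr": [0,0,0.4],"gripper": 30},
    {"translation": [-4.4,0,0],"dr": [0,0,0.6],"gripper": 30},
    {"translation": [-5.9,0,0],"dr": [0,0,0.8],"gripper": 30},
    {"translation": [-7.4,0,0],"dr": [0,0,1],"gripper": 30},
    {"translation": [-8.9,0,0],"dr": [0,0,1.2],"gripper": 30},
    {"translation": [-10.2,0.1,0],"dr": [0,0,1.4],"gripper": 30},
    {"translation": [-11.2,0.1,0],"dr": [0,0,1.45],"gripper": 30},
    {"translation": [-11.6,0.1,0],"dr": [0,0,1.45],"gripper": 30}
  ]
}}

```text
time: 6.35
tool_pos: [498.4, -112.2, 143.0]
eef_rot: [-2.529, -1.863, 0.001]
ft_force: [-0.2, 0.3, -3.0]
width: 0.472
grasp_force: 30.0
```

```bash
python3 -c "
from h import *
goto(498.6,-114.5,78,-.297)"
```

```text
t [-0.071  0.032  2.168] dr [-0.008  0.003 -0.027] alt [0.000e+00 1.000e-02 2.247e+01] J6 -0.011 time 6.35
```

Request:
{"fn": "send_rows", "kwargs": {
  "targets": [
    {"translation": [-0.05,0,0.3],"dr": [0,0,0],"gripper": 30},
    {"translation": [-0.1,0.05,0.8],"dr": [0,0,0],"gripper": 30},
    {"translation": [-0.1,0.05,1.2],"dr": [0,0,0],"gripper": 30},
    {"translation": [-0.1,0.05,1.6],"dr": [0,0,0],"gripper": 30},
    {"translation": [-0.1,0.05,1.9],"dr": [0,0,0],"gripper": 30},
    {"translation": [-0.1,0.05,2.2],"dr": [0,0,0],"gripper": 30},
    {"translation": [-0.1,0.05,2.4],"dr": [0,0,0],"gripper": 30},
    {"translation": [-0.1,0.05,2.5],"dr": [0,0,0],"gripper": 30},
    {"translation": [-0.1,0.05,2.5],"dr": [0,0,0],"gripper": 30},
    {"translation": [-0.1,0.05,2.5],"dr": [0,0,0],"gripper": 30}
  ]
}}

```text
time: 7.35
tool_pos: [500.3, -112.8, 68.9]
eef_rot: [2.526, 1.867, 0.0]
ft_force: [-0.6, -0.2, -2.2]
width: 0.471
grasp_force: 30.0
```

```bash
python3 - <<'E'
from h import *
o=env.get_obs();Rm=R.from_rotvec(o["eef_rot"]).as_matrix();p=o["tool_pos"];print(p,Rm.round(3))
crop("scene",180,95,100,110,5,"pics/seat.png")
E
```

```text
[ 500.28547493 -112.83876422   68.89591213] [[ 0.293  0.956  0.   ]
 [ 0.956 -0.293 -0.   ]
 [ 0.     0.    -1.   ]]
```

View pics/seat.png

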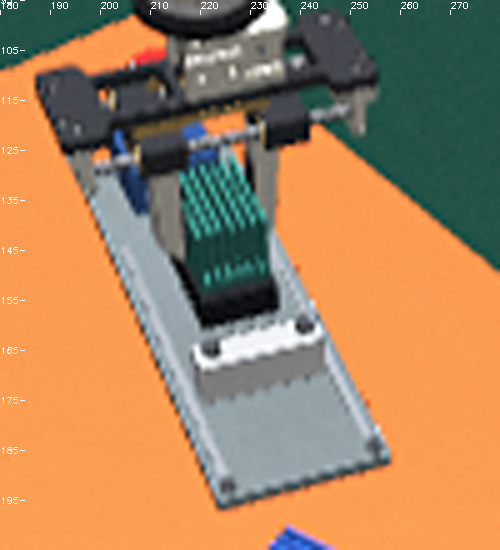

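```bash
python3 - <<'E'
from fit import *
o=env.get_obs();p=o["tool_pos"];u=p[2]-32.9
for nm,l,r,z in(("sinktop",(218,142),(233.2,138.4),u+70),("basebot",(220.6,160.2),(235.4,156.2),u),("stopouter",(219,166.4),(245,162),46),("plate",(224.4,196.6),(257.8,187),12)):
    a,b=ray("scene",l,z),ray("scene",r,z);m=(a+b)/2;d=a-b
    print(nm,a.round(1),b.round(1),m.round(1),np.linalg.norm(d).round(1),np.arctan2(d[1],d[0]).round(3))
    yaw=-.297;c,s=np.cos(yaw),np.sin(yaw);q=m[:2]-[498,-118];print("  holder xy",(c*q[0]+s*q[1]).round(1),(-s*q[0]+c*q[1]).round(1))
E
```

```text
sinktop [535.4 -89.9 106.1] [490.  -75.4 106.1] [512.7 -82.7 106.1] 47.6 -0.308
  holder xy 3.7 38.1
basebot [535.6 -83.4  36.1] [488.6 -70.   36.1] [512.1 -76.7  36.1] 48.9 -0.28
  holder xy 1.4 43.6
stopouter [560.1 -55.3  46. ] [486.5 -22.5  46. ] [523.3 -38.9  46. ] 80.6 -0.419
  holder xy 1.0 83.1
plate [600.9  28.4  12. ] [500.   58.4  12. ] [550.4  43.4  12. ] 105.3 -0.289
  holder xy 2.9 169.7
```

The scene crop shows the module's base front edge from (220.6,160.2) to (235.4,156.2) and the stop's outer edge from (219,166.4) to (245,162). The module is centred to about 1 mm and parallel, with a clear gap to the stop, so I'll lower it.

Request:
{"fn": "send_rows", "kwargs": {
  "targets": [
    {"translation": [0.03,-0.02,0.1],"dr": [0,0,0],"gripper": 30},
    {"translation": [0.07,-0.02,0.2],"dr": [0,0,0],"gripper": 30},
    {"translation": [0.07,-0.02,0.3],"dr": [0,0,0],"gripper": 30},
    {"translation": [0.07,-0.02,0.4],"dr": [0,0,0],"gripper": 30},
    {"translation": [0.07,-0.02,0.5],"dr": [0,0,0],"gripper": 30},
    {"translation": [0.07,-0.02,0.58],"dr": [0,0,0],"gripper": 30},
    {"translation": [0.07,-0.02,0.64],"dr": [0,0,0],"gripper": 30},
    {"translation": [0.07,-0.02,0.69],"dr": [0,0,0],"gripper": 30},
    {"translation": [0.07,-0.02,0.73],"dr": [0,0,0],"gripper": 30},
    {"translation": [0.07,-0.02,0.74],"dr": [0,0,0],"gripper": 30}
  ]
}}

```text
time: 8.4
tool_pos: [500.1, -110.5, 46.3]
eef_rot: [-2.526, -1.868, 0.0]
ft_force: [0.2, 0.8, -2.4]
width: 0.471
grasp_force: 30.0
```

Request:
{"fn": "send_rows", "kwargs": {
  "targets": [
    {"translation": [0,0,0.01],"dr": [0,0,0],"gripper": 30},
    {"translation": [0,0,0.015],"dr": [0,0,0],"gripper": 30},
    {"translation": [0,0,0.02],"dr": [0,0,0],"gripper": 30},
    {"translation": [0,0,0.025],"dr": [0,0,0],"gripper": 30},
    {"translation": [0,0,0.03],"dr": [0,0,0],"gripper": 30},
    {"translation": [0,0,0.035],"dr": [0,0,0],"gripper": 30},
    {"translation": [0,0,0.04],"dr": [0,0,0],"gripper": 30},
    {"translation": [0,0,0.045],"dr": [0,0,0],"gripper": 30},
    {"translation": [0,0,0.05],"dr": [0,0,0],"gripper": 30},
    {"translation": [0,0,0.05],"dr": [0,0,0],"gripper": 30}
  ]
}}

```text
time: 9.4
tool_pos: [500.1, -110.6, 44.9]
eef_rot: [-2.526, -1.868, -0.0]
ft_force: [0.1, -0.5, -3.0]
width: 0.472
grasp_force: 30.0
```

Not in contact yet, so I'll go on slowly.

Request:
{"fn": "send_rows", "kwargs": {
  "targets": [
    {"translation": [0,0,0.005],"dr": [0,0,0],"gripper": 30},
    {"translation": [0,0,0.01],"dr": [0,0,0],"gripper": 30},
    {"translation": [0,0,0.013],"dr": [0,0,0],"gripper": 30},
    {"translation": [0,0,0.016],"dr": [0,0,0],"gripper": 30},
    {"translation": [0,0,0.02],"dr": [0,0,0],"gripper": 30},
    {"translation": [0,0,0.023],"dr": [0,0,0],"gripper": 30},
    {"translation": [0,0,0.026],"dr": [0,0,0],"gripper": 30},
    {"translation": [0,0,0.03],"dr": [0,0,0],"gripper": 30},
    {"translation": [0,0,0.03],"dr": [0,0,0],"gripper": 30},
    {"translation": [0,0,0.03],"dr": [0,0,0],"gripper": 30}
  ]
}}

```text
time: 10.4
tool_pos: [500.1, -110.6, 44.7]
eef_rot: [2.526, 1.868, 0.0]
ft_force: [-5.9, 1.3, 10.5]
width: 0.474
grasp_force: 30.0
```

Request:
{"fn": "send_rows", "kwargs": {
  "targets": [
    {"translation": [0,0,-0.01],"dr": [0,0,0],"gripper": 43},
    {"translation": [0,0,-0.01],"dr": [0,0,0],"gripper": 46},
    {"translation": [0,0,-0.01],"dr": [0,0,0],"gripper": 52},
    {"translation": [0,0,-0.01],"dr": [0,0,0],"gripper": 62},
    {"translation": [0,0,-0.01],"dr": [0,0,0],"gripper": 75},
    {"translation": [0,0,-0.01],"dr": [0,0,0],"gripper": 85},
    {"translation": [0,0,-0.01],"dr": [0,0,0],"gripper": 85},
    {"translation": [0,0,-0.3],"dr": [0,0,0],"gripper": 85},
    {"translation": [0,0,-0.9],"dr": [0,0,0],"gripper": 85},
    {"translation": [0,0,-1.8],"dr": [0,0,0],"gripper": 85}
  ]
}}

```text
time: 11.4
tool_pos: [499.4, -110.4, 98.3]
eef_rot: [-2.525, -1.867, 0.002]
ft_force: [-0.1, -0.7, 0.2]
width: 0.913
grasp_force: 0.0
```

```bash
python3 -c "
from h import *
goto(498-.293*128,-118-.956*128,150,-.297);o=env.get_obs();print(o['ft_force'],o['joint_pos'])"
```

```text
t [-4.523  0.026 -1.723] dr [-0.015 -0.    -0.005] alt [-0.00e+00  2.00e-02  2.25e+01] J6 -0.011 time 11.4
[-0.05334121 -0.66428413  0.15595529] [-3.08532605e-01  4.47275426e-01  1.85321965e+00  2.35889749e-06
  8.43173374e-01 -1.09005850e-02]
```

Request:
{"fn": "send_rows", "kwargs": {
  "targets": [
    {"translation": [0,0,-0.8],"dr": [0,0,-1],"gripper": 85},
    {"translation": [-0.3,0,-1.5],"dr": [0,0,-2],"gripper": 85},
    {"translation": [-1,0,-1.7],"dr": [0,0,-3],"gripper": 85},
    {"translation": [-1.9,0,-1.7],"dr": [0,0,-4],"gripper": 85},
    {"translation": [-2.8,0,-1.7],"dr": [0,0,-5],"gripper": 85},
    {"translation": [-3.6,0,-1.7],"dr": [0,0,-6],"gripper": 85},
    {"translation": [-4.2,0,-1.7],"dr": [0,0,-7],"gripper": 85},
    {"translation": [-4.5,0,-1.7],"dr": [0,0,-8],"gripper": 85},
    {"translation": [-4.52,0.03,-1.7],"dr": [0,0,-9],"gripper": 85},
    {"translation": [-4.52,0.03,-1.7],"dr": [0,0,-10],"gripper": 85}
  ]
}}

```text
time: 12.4
tool_pos: [461.1, -240.9, 149.7]
eef_rot: [0.727, 3.056, -0.0]
ft_force: [0.6, 0.9, 0.2]
width: 0.914
grasp_force: 0.0
```

```bash
python3 - <<'E'
from h import *
goto(460,-240.5,71,1.1)
a=crop("scene",180,90,80,110,5,None);b=crop("top",295,160,80,110,5,None)
cv2.imwrite("pics/ball.png",np.hstack([a,b]))
E
```

```text
t [ 0.041 -0.005  2.623] dr [-0.     0.004  0.027] alt [-1.000e-02 -0.000e+00 -2.247e+01] J6 -1.675 time 12.4
```

View pics/ball.png

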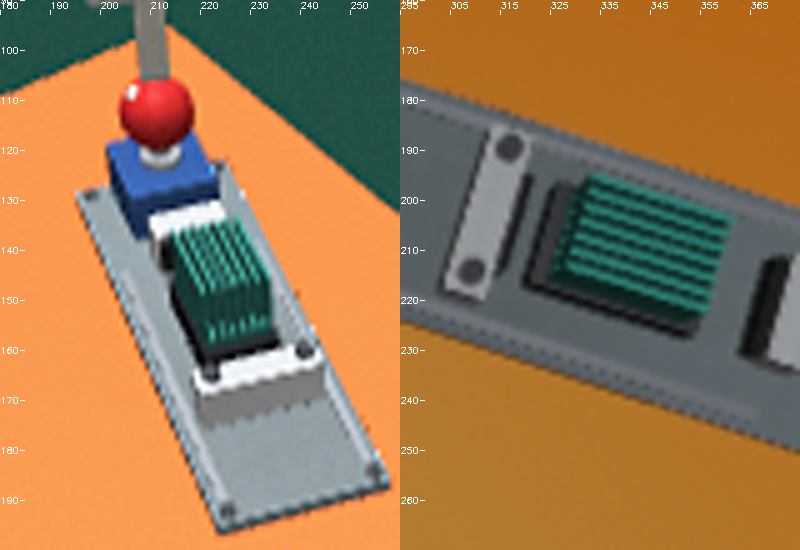

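The ball is at scene (211.4,112.6), consistent with my estimate. The module stands parallel between jaw and stop with gaps on both sides. Now I'll descend on the ball.

Request:
{"fn": "send_rows", "kwargs": {
  "targets": [
    {"translation": [0.03,0,0.4],"dr": [0,0,0],"gripper": 85},
    {"translation": [0.03,0,0.9],"dr": [0,0,0],"gripper": 85},
    {"translation": [0.03,0,1.4],"dr": [0,0,0],"gripper": 85},
    {"translation": [0.03,0,1.9],"dr": [0,0,0],"gripper": 85},
    {"translation": [0.03,0,2.3],"dr": [0,0,0],"gripper": 85},
    {"translation": [0.03,0,2.5],"dr": [0,0,0],"gripper": 85},
    {"translation": [0.03,0,2.6],"dr": [0,0,0],"gripper": 85},
    {"translation": [0.03,0,2.62],"dr": [0,0,0],"gripper": 75},
    {"translation": [0.03,0,2.62],"dr": [0,0,0],"gripper": 65},
    {"translation": [0.03,0,2.62],"dr": [0,0,0],"gripper": 58}
  ]
}}

```text
time: 13.5
tool_pos: [460.7, -240.2, 70.9]
eef_rot: [0.735, 3.054, -0.0]
ft_force: [0.8, 0.5, 0.5]
width: 0.702
grasp_force: 0.0
```

Request:
{"fn": "send_rows", "kwargs": {
  "targets": [
    {"translation": [0,0,0],"dr": [0,0,0],"gripper": 56},
    {"translation": [0,0,0],"dr": [0,0,0],"gripper": 54},
    {"translation": [0,0,0],"dr": [0,0,0],"gripper": 52},
    {"translation": [0,0,0],"dr": [0,0,0],"gripper": 50},
    {"translation": [0,0,0],"dr": [0,0,0],"gripper": 48},
    {"translation": [0,0,0],"dr": [0,0,0],"gripper": 35},
    {"translation": [0,0,0],"dr": [0,0,0],"gripper": 35},
    {"translation": [0,0,0],"dr": [0,0,0],"gripper": 35},
    {"translation": [0,0,0],"dr": [0,0,0],"gripper": 35},
    {"translation": [0,0,0],"dr": [0,0,0],"gripper": 35}
  ]
}}

```text
time: 14.5
tool_pos: [459.8, -241.5, 70.6]
eef_rot: [-0.734, -3.054, 0.004]
ft_force: [-7.9, -11.4, 0.9]
width: 0.526
grasp_force: 30.0
```

```bash
cat > st.py <<'E'
from workcell import env
o=env.get_obs();print(o["time"],o["tool_pos"].round(1),"F",o["ft_force"].round(1),"M",o["moment"].round(3),"w",round(o["width"]*93,2),"J6",o["joint_pos"][5].round(3),"g",o["grasp_force"])
E
python3 st.py
```

```text
14.5 [ 459.8 -241.5   70.6] F [ -7.9 -11.4   0.9] M [-1.819  1.06  -0.028] w 48.87 J6 -1.669 g 30.00017076730728
```

Request:
{"fn": "send_rows", "kwargs": {
  "targets": [
    {"translation": [0,-0.02,0],"dr": [0,0,0],"gripper": 35},
    {"translation": [0,-0.04,0],"dr": [0,0,0],"gripper": 35},
    {"translation": [0,-0.06,0],"dr": [0,0,0],"gripper": 35},
    {"translation": [0,-0.06,0],"dr": [0,0,0.5],"gripper": 35},
    {"translation": [0,-0.06,0],"dr": [0,0,1],"gripper": 35},
    {"translation": [0,-0.06,0],"dr": [0,0,1.5],"gripper": 35},
    {"translation": [0,-0.06,0],"dr": [0,0,2],"gripper": 35},
    {"translation": [0,-0.06,0],"dr": [0,0,2.5],"gripper": 35},
    {"translation": [0,-0.06,0],"dr": [0,0,3],"gripper": 35},
    {"translation": [0,-0.06,0],"dr": [0,0,3.5],"gripper": 35}
  ]
}}

```text
time: 15.5
tool_pos: [459.3, -242.1, 70.6]
eef_rot: [-1.455, -2.784, 0.001]
ft_force: [-4.9, -4.4, 3.5]
width: 0.525
grasp_force: 30.0
```

```bash
python3 st.py
```

```text
15.5 [ 459.3 -242.1   70.6] F [-4.9 -4.4  3.5] M [-0.791  0.671  0.165] w 48.81 J6 -1.181 g 29.9983549118042
```

Request:
{"fn": "send_rows", "kwargs": {
  "targets": [
    {"translation": [0,-0.03,0],"dr": [0,0,0.6],"gripper": 35},
    {"translation": [0,-0.03,0],"dr": [0,0,1.2],"gripper": 35},
    {"translation": [0,-0.03,0],"dr": [0,0,1.8],"gripper": 35},
    {"translation": [0,-0.03,0],"dr": [0,0,2.4],"gripper": 35},
    {"translation": [0,-0.03,0],"dr": [0,0,3],"gripper": 35},
    {"translation": [0,-0.03,0],"dr": [0,0,3.6],"gripper": 35},
    {"translation": [0,-0.03,0],"dr": [0,0,4.2],"gripper": 35},
    {"translation": [0,-0.03,0],"dr": [0,0,4.8],"gripper": 35},
    {"translation": [0,-0.03,0],"dr": [0,0,5.4],"gripper": 35},
    {"translation": [0,-0.03,0],"dr": [0,0,6],"gripper": 35}
  ]
}}

```text
time: 16.5
tool_pos: [458.4, -242.3, 70.6]
eef_rot: [-2.462, -1.951, 0.002]
ft_force: [-5.3, -3.1, 5.1]
width: 0.524
grasp_force: 30.0
```

```bash
python3 st.py
```

```text
16.5 [ 458.4 -242.3   70.6] F [-5.3 -3.1  5.1] M [-0.56   0.788  0.238] w 48.76 J6 -0.344 g 29.997876584529877
```

Request:
{"fn": "send_rows", "kwargs": {
  "targets": [
    {"translation": [-0.01,-0.01,0],"dr": [0,0,0.2],"gripper": 35},
    {"translation": [-0.01,-0.02,0],"dr": [0,0,0.4],"gripper": 35},
    {"translation": [-0.01,-0.02,0],"dr": [0,0,0.6],"gripper": 35},
    {"translation": [-0.01,-0.02,0],"dr": [0,0,0.8],"gripper": 35},
    {"translation": [-0.01,-0.02,0],"dr": [0,0,1],"gripper": 35},
    {"translation": [-0.01,-0.02,0],"dr": [0,0,1.2],"gripper": 35},
    {"translation": [-0.01,-0.02,0],"dr": [0,0,1.4],"gripper": 35},
    {"translation": [-0.01,-0.02,0],"dr": [0,0,1.6],"gripper": 35},
    {"translation": [-0.01,-0.02,0],"dr": [0,0,1.8],"gripper": 35},
    {"translation": [-0.01,-0.02,0],"dr": [0,0,2],"gripper": 35}
  ]
}}

```text
time: 17.5
tool_pos: [458.0, -242.2, 70.6]
eef_rot: [-2.708, -1.591, 0.001]
ft_force: [-3.6, 0.3, 5.9]
width: 0.532
grasp_force: 30.0
```

```bash
python3 - <<'E'
import st
from h import *
a=crop("scene",180,90,80,110,5,None);b=crop("top",295,160,80,110,5,None)
cv2.imwrite("pics/turn.png",np.hstack([a,b]))
E
```

```text
17.5 [ 458.  -242.2   70.6] F [-3.6  0.3  5.9] M [-0.027  0.65   0.202] w 49.5 J6 -0.068 g 30.000616908073425
```

View pics/turn.png

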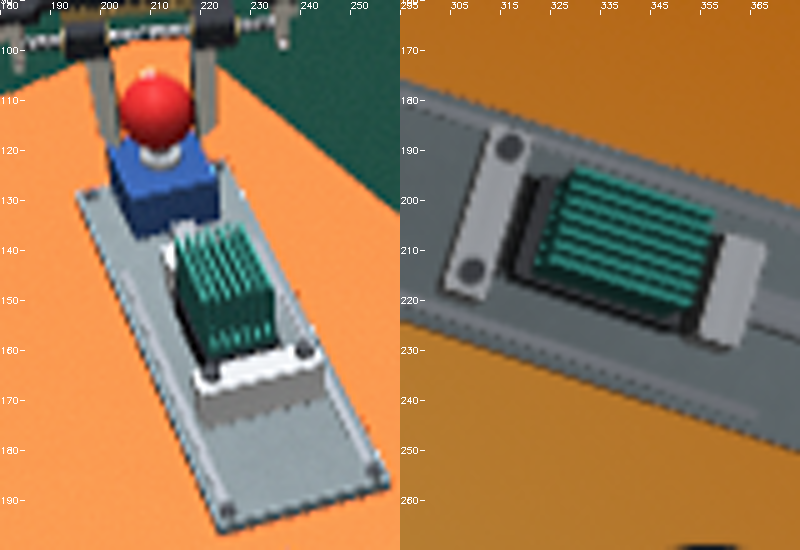

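The jaw touches the module's rear, with the pad edge near top (352,220). The module has moved and only a few mm remain to the stop pad near (318,205). I'll turn on in small steps and watch the moment.

Request:
{"fn": "send_rows", "kwargs": {
  "targets": [
    {"translation": [0,0,0],"dr": [0,0,0.1],"gripper": 35},
    {"translation": [0,0,0],"dr": [0,0,0.2],"gripper": 35},
    {"translation": [0,0,0],"dr": [0,0,0.3],"gripper": 35},
    {"translation": [0,0,0],"dr": [0,0,0.4],"gripper": 35},
    {"translation": [0,0,0],"dr": [0,0,0.5],"gripper": 35},
    {"translation": [0,0,0],"dr": [0,0,0.6],"gripper": 35},
    {"translation": [0,0,0],"dr": [0,0,0.7],"gripper": 35},
    {"translation": [0,0,0],"dr": [0,0,0.8],"gripper": 35},
    {"translation": [0,0,0],"dr": [0,0,0.9],"gripper": 35},
    {"translation": [0,0,0],"dr": [0,0,1],"gripper": 35}
  ]
}}

```text
time: 18.6
tool_pos: [457.9, -242.1, 70.5]
eef_rot: [-2.812, -1.399, 0.001]
ft_force: [-4.4, 0.7, 7.3]
width: 0.524
grasp_force: 30.0
```

```bash
python3 st.py
```

```text
18.6 [ 457.9 -242.1   70.5] F [-4.4  0.7  7.3] M [0.042 0.757 0.198] w 48.76 J6 0.071 g 30.00117301940918
```

Request:
{"fn": "send_rows", "kwargs": {
  "targets": [
    {"translation": [0,0,0.02],"dr": [0,0,0.1],"gripper": 35},
    {"translation": [0,0,0.04],"dr": [0,0,0.2],"gripper": 35},
    {"translation": [0,0,0.04],"dr": [0,0,0.3],"gripper": 35},
    {"translation": [0,0,0.04],"dr": [0,0,0.4],"gripper": 35},
    {"translation": [0,0,0.04],"dr": [0,0,0.5],"gripper": 35},
    {"translation": [0,0,0.04],"dr": [0,0,0.6],"gripper": 35},
    {"translation": [0,0,0.04],"dr": [0,0,0.7],"gripper": 35},
    {"translation": [0,0,0.04],"dr": [0,0,0.8],"gripper": 35},
    {"translation": [0,0,0.04],"dr": [0,0,0.9],"gripper": 35},
    {"translation": [0,0,0.04],"dr": [0,0,1],"gripper": 35}
  ]
}}

```text
time: 19.6
tool_pos: [457.8, -242.1, 70.4]
eef_rot: [-2.902, -1.201, 0.001]
ft_force: [-10.1, 2.3, 22.6]
width: 0.527
grasp_force: 30.0
```

```bash
python3 st.py
```

```text
19.6 [ 457.8 -242.1   70.4] F [-10.1   2.3  22.6] M [0.628 1.711 0.426] w 49.04 J6 0.21 g 30.00420570373535
```

The moment is up to 0.43 N m, so the jaw may be clamping. I'll undo the downward push and hold still to check.

Request:
{"fn": "send_rows", "kwargs": {
  "targets": [
    {"translation": [0,0,-0.02],"dr": [0,0,0],"gripper": 35},
    {"translation": [0,0,-0.04],"dr": [0,0,0],"gripper": 35},
    {"translation": [0,0,-0.05],"dr": [0,0,0],"gripper": 35},
    {"translation": [0,0,-0.05],"dr": [0,0,0],"gripper": 35},
    {"translation": [0,0,-0.05],"dr": [0,0,0],"gripper": 35},
    {"translation": [0,0,-0.05],"dr": [0,0,0],"gripper": 35},
    {"translation": [0,0,-0.05],"dr": [0,0,0],"gripper": 35},
    {"translation": [0,0,-0.05],"dr": [0,0,0],"gripper": 35},
    {"translation": [0,0,-0.05],"dr": [0,0,0],"gripper": 35},
    {"translation": [0,0,-0.05],"dr": [0,0,0],"gripper": 35}
  ]
}}

```text
time: 20.6
tool_pos: [457.8, -242.0, 70.5]
eef_rot: [-2.902, -1.201, 0.001]
ft_force: [-5.1, 1.6, 5.3]
width: 0.526
grasp_force: 30.0
```

```bash
python3 st.py;python3 st.py
```

```text
20.6 [ 457.8 -242.    70.5] F [-5.1  1.6  5.3] M [0.093 0.949 0.375] w 48.94 J6 0.21 g 30.00091016292572
20.6 [ 457.8 -242.    70.5] F [-5.1  1.6  5.3] M [0.093 0.949 0.375] w 48.94 J6 0.21 g 30.00091016292572
```

Request:
{"fn": "send_rows", "kwargs": {
  "targets": [
    {"translation": [0,0,0],"dr": [0,0,0],"gripper": 35},
    {"translation": [0,0,0],"dr": [0,0,0],"gripper": 35},
    {"translation": [0,0,0],"dr": [0,0,0],"gripper": 35},
    {"translation": [0,0,0],"dr": [0,0,0],"gripper": 35},
    {"translation": [0,0,0],"dr": [0,0,0],"gripper": 35},
    {"translation": [0,0,0],"dr": [0,0,0],"gripper": 35},
    {"translation": [0,0,0],"dr": [0,0,0],"gripper": 35},
    {"translation": [0,0,0],"dr": [0,0,0],"gripper": 35},
    {"translation": [0,0,0],"dr": [0,0,0],"gripper": 35},
    {"translation": [0,0,0],"dr": [0,0,0],"gripper": 35}
  ]
}}

```text
time: 21.6
tool_pos: [457.8, -242.0, 70.6]
eef_rot: [-2.902, -1.201, 0.001]
ft_force: [-5.9, 0.2, 6.6]
width: 0.521
grasp_force: 30.0
```

```bash
python3 - <<'E'
import st
from h import *
a=crop("scene",180,90,80,110,5,None);b=crop("top",295,160,80,110,5,None)
cv2.imwrite("pics/clamp.png",np.hstack([a,b]))
E
```

```text
21.6 [ 457.8 -242.    70.6] F [-5.9  0.2  6.6] M [0.105 0.879 0.372] w 48.48 J6 0.21 g 30.001037120819092
```

View pics/clamp.png

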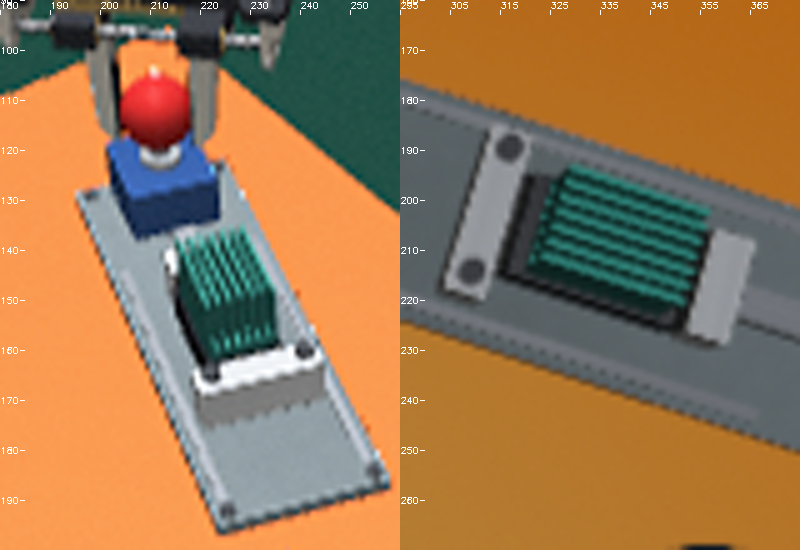

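Top view: the module's base now meets the stop pad near (318,210) and the jaw is tight on its rear at (352,220). The moment while turning was 0.43 N m, about 13 N, and the last step could have added at most 14 N. I'll let go and rise clear.

Request:
{"fn": "send_rows", "kwargs": {
  "targets": [
    {"translation": [0,0,0],"dr": [0,0,0],"gripper": 50},
    {"translation": [0,0,0],"dr": [0,0,0],"gripper": 60},
    {"translation": [0,0,0],"dr": [0,0,0],"gripper": 70},
    {"translation": [0,0,0],"dr": [0,0,0],"gripper": 80},
    {"translation": [0,0,0],"dr": [0,0,0],"gripper": 88},
    {"translation": [0,0,0],"dr": [0,0,0],"gripper": 88},
    {"translation": [0,0,-0.5],"dr": [0,0,0],"gripper": 88},
    {"translation": [0,0,-1.3],"dr": [0,0,0],"gripper": 88},
    {"translation": [0,0,-2.3],"dr": [0,0,0],"gripper": 88},
    {"translation": [0,0,-3.3],"dr": [0,0,0],"gripper": 88}
  ]
}}

```text
time: 22.7
tool_pos: [458.1, -242.2, 170.7]
eef_rot: [-2.903, -1.201, 0.0]
ft_force: [-0.6, -0.0, 0.1]
width: 0.948
grasp_force: 0.0
```

Request:
{"fn": "send_rows", "kwargs": {
  "targets": [
    {"translation": [0,0,-0.5],"dr": [0,0,0],"gripper": 88},
    {"translation": [0,0,-0.5],"dr": [0,0,0],"gripper": 88},
    {"translation": [0,0,-0.5],"dr": [0,0,0],"gripper": 88},
    {"translation": [0,0,-0.5],"dr": [0,0,0],"gripper": 88},
    {"translation": [0,0,-0.5],"dr": [0,0,0],"gripper": 88},
    {"translation": [0,0,-0.5],"dr": [0,0,0],"gripper": 88},
    {"translation": [0,0,-0.5],"dr": [0,0,0],"gripper": 88},
    {"translation": [0,0,-0.5],"dr": [0,0,0],"gripper": 88},
    {"translation": [0,0,-0.5],"dr": [0,0,0],"gripper": 88},
    {"translation": [0,0,-0.5],"dr": [0,0,0],"gripper": 88}
  ]
}}

```text
time: 23.7
tool_pos: [458.2, -242.3, 184.7]
eef_rot: [2.903, 1.201, 0.0]
ft_force: [-0.3, 0.6, -0.3]
width: 0.946
grasp_force: 0.0
```

```bash
python3 - <<'E'
import st
from h import *
a=crop("scene",195,95,60,80,6,None);b=crop("top",305,180,70,80,6,None)
cv2.imwrite("pics/end.png",np.hstack([a,b]))
E
```

```text
23.7 [ 458.2 -242.3  184.7] F [-0.3  0.6 -0.3] M [-0.003 -0.015 -0.009] w 87.99 J6 0.21 g 0.0
```

View pics/end.png

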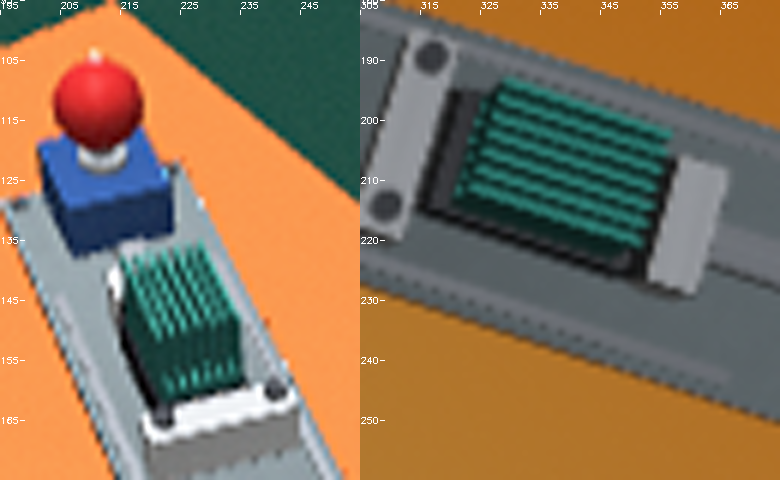

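The final picture shows the module flat and parallel, its front at the stop pad (top 318,210), the jaw against its rear (352,220), and the gripper clear. I'll hand it in.

```bash
python3 -c "
from workcell import env
print(env.hand_in())"
```

```text
the job is handed in; nothing more can be done
None
```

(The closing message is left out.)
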